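# Tare the balance and start the bench timer

## Task

Begin a timed weighing: with the fingertips lightly press the tare key of the balance all the way down (of the two keys to the right of the display, seen from the front, it is the one nearer the pan), let it up, then press the red start key of the small bench timer in the same way and withdraw. Do not press any other key of the balance, do not touch its pan or the empty glass dish on it, and lift or shift nothing: the balance, the timer and everything else on the bench stay where they are.

Things in the scene. Friction and masses are not known exactly. Their poses are not given: they have to be found in the camera images.
- lab_balance: cream precision balance, 268 (x) by 195 (y) by 73 mm, loose on four feet. Origin: centre of its underside; +x from front to back, +y left seen from the front. The low front panel (40 mm high, sloping 4 degrees down to the front) holds the blue display with two keys on each side; behind it, from x = -46 mm, the platform with the pan is 72 mm high.
- tare_key_top (a point): middle of the top of the tare key, about 44 mm above the bench: a light grey key 15 mm (x) by 20 mm (y), standing 3 mm proud of the front panel; of the two keys to the right of the display (balance y = -44 mm) the one nearer the pan (balance x = -76 mm). Axes as the balance, with z up and square to the panel to within 4 degrees
- on_key_top (a point): middle of the top of the on key, same size, 24 mm in front of the tare key and 2 mm lower, so there is a 9 mm gap between them; must not be pressed
- unit_key_top (a point): middle of the top of the unit key, same size, left of the display level with the tare key; must not be pressed
- mode_key_top (a point): middle of the top of the mode key, same size, left of the display level with the on key; must not be pressed
- lab_balance_key_tare (a joint): travel of the tare key in m: 0 up, 0.0012 fully down; it springs back up. It starts to move at 1 N, needs about 4.5 N to count as pressed and 6 N to bottom
- lab_balance_key_on (a joint): travel of the on key in m, 0 up; leave up
- lab_balance_key_unit (a joint): travel of the unit key in m, 0 up; leave up
- lab_balance_key_mode (a joint): travel of the mode key in m, 0 up; leave up
- weighing_pan: round steel weighing pan, 138 mm diameter, 8 mm thick, lying loose on the balance; its centre is 40 mm behind the balance's origin, so its front edge is 47 mm behind the middle of the tare key; its top is 80 mm above the bench. Origin: centre of its underside
- weighing_bottle: empty glass dish, 61 mm diameter, 27 mm high, standing loose on about the middle of the pan, top about 108 mm above the bench. Origin: centre of its underside
- timer: white bench timer, 66 mm (x) by 62 mm (y), 18 mm thick, 60 g, lying loose on its back with display and keys upward. Origin: centre of its underside; +x from the keys towards the display, z up
- start_key_top (a point): middle of the top of the timer's red start key, 21 mm above the bench: 10 mm (x) by 22 mm (y), 3 mm proud of the timer's face, 17 mm (-x) and 12 mm (-y) from the timer's middle. Axes as the timer. The grey key beside it is part of the case and does not move
- timer_start_key (a joint): travel of the start key in m: 0 up, 0.0012 fully down; it springs back up. It starts to move at 1 N, needs about 4.5 N to count as pressed and 6 N to bottom
- note_block: pad of yellow notes, 71 x 71 x 10 mm; origin: centre of its underside
- label_roll: roll of green labels, 62 mm diameter, 45 mm high, standing on end with the hole upward; origin: centre of its underside
- scoop: light green plastic scoop lying flat, 130 mm long, 28 mm wide, 8 mm high; origin: centre of its underside
- weighing_bottle_lid: domed glass lid with a knob, 66 mm diameter, 29 mm high; origin: centre of its underside
- jar_cap_1: dark red ribbed jar cap lying open side up to the left of the balance, 46 mm diameter, 18 mm high; origin: centre of its underside
Things that resemble listed ones, but are neither listed nor needed, are in the scene too. Leave any yellow look-alike of the timer alone. What is shaped like the weighing_bottle but turquoise is not meant.

How it is judged (in metres and radians):
On the way, in this order (a step that is already met when the one before it is completed fails the run):
1. the tare key is pressed down by the fingers (value of joint lab_balance_key_tare above 0.0008 m and contact force between the fingers and lab_balance_key_tare above 0.2 N), for 0.05 s.
2. with the tare key up again, the timer's start key is pressed down by the fingers (value of joint lab_balance_key_tare below 0.0004 m and value of joint timer_start_key above 0.0008 m and contact force between the fingers and timer_start_key above 0.2 N), for 0.05 s.
At the end, for the whole second after the job is handed in: Both keys have been pressed in order and are up again (within 0.4 mm), the other three keys are up, and the balance, pan, glass dish, timer and bystanders are at rest within 10 mm of where they started (value of joint each of lab_balance_key_tare, timer_start_key, lab_balance_key_on, lab_balance_key_unit, lab_balance_key_mode below 0.0004 m and distance of each of lab_balance, weighing_pan, weighing_bottle, timer, note_block, label_roll, scoop, weighing_bottle_lid, jar_cap_1 from where it was at the start of the episode below 0.01 m and linear speed of each of lab_balance, weighing_bottle, timer below 0.01 m/s); the robot touches nothing.
It fails at once if another key of the balance is pressed (value of joint any of lab_balance_key_on, lab_balance_key_unit, lab_balance_key_mode above 0.0006 m).
It fails at once if a key, the balance or the timer is pressed harder than 30 N (contact force between any of the arm, the fingers and lab_balance above 30 N or contact force between any of the arm, the fingers and timer above 30 N).
It fails at once if the pan or the glass dish is touched (contact force between any of the arm, the fingers and weighing_pan above 0.3 N or contact force between any of the arm, the fingers and weighing_bottle above 0.3 N).
It fails at once if the balance or the timer is shifted by more than 10 mm or lifted by more than 6 mm (distance of any of lab_balance, timer from where it was at the start of the episode above 0.01 m or height (world z) of any of lab_balance, timer above 0.006 m).
It fails at once if the dish or a bystander is moved by more than 10 mm (distance of any of weighing_pan, weighing_bottle, note_block, label_roll, scoop, weighing_bottle_lid, jar_cap_1 from where it was at the start of the episode above 0.01 m).
It also fails if it takes over 45 s, if anything falls off the work surface, if the arm or the gripper's body presses on something with over 40 N, if the wrist force passes 120 N, or if a joint passes its speed limit or range.

## Robot

A 6-joint arm with a two-finger parallel gripper is mounted at the origin on a cart in front of the work surface, level with it; the furniture and walls round the work are solid. World frame = base frame: x ahead of the robot, y to its left, z up, the work surface at z = 0. Lengths are in mm, angles in degrees, forces in N, time in s.
With the tool pointing down it reaches from about 275 to 850 mm from the base axis. Payload 5.2 kg.
Tool frame: the origin (TCP) lies on the centre line of the jaws, within the pads' length; the fingertips stand 8 mm ahead of it and the grasp point (between the pads) lies 11 mm behind it; z points along the fingers, y is the line along which they close (so a half turn about z gives the same grasp; the last joint's range is limited). The gripper opens to 85 mm and grips with 20 to 120 N. Pads are 22 mm wide; open, the fingers measure 114 mm over their backs; the gripper's body (76 mm by 85 mm) begins 54 mm behind the grasp point. The pads swing forward as they close: fully open they stand 13 mm farther back than shut.
Start: joints at [-87.25, 14.817, 87.949, -0, 77.235, -11.62], TCP at [136.519, -532.792, 239.31] pointing down, gripper open.
Joint ranges: [-179.93, 179.93], [-52.35, 119.4], [10.71, 147.94], [-69.91, 249.91], [12.55, 155.21], [-178.61, 178.61]. Speed limits (degrees/s): [147.25, 147.25, 180, 180, 180, 180].

## Interface

Orientations are given as a 3x3 rotation matrix whose columns are the frame's x, y, z axes.
In Python, from plant import * gives the robot as it stands.
- The arm moves only by the shell command python3 -m jog 'ROWS' [FORCE]. ROWS is JSON, a list of rows, each a list of 7 numbers: the shift along the tool's x, y, z in units of 40 mm (1.0 is 40 mm), then the turn, a rotation vector about the tool's x, y, z in units of 5 degrees (1.0 is 5 degrees), then the opening in per cent of the stroke, from 0 (shut) to 100 (fully open). In form: [[tx, ty, tz, ax, ay, az, fingers], ...]. A call has exactly 5 rows; each row is the pose to reach, as a shift and turn from the pose commanded when the call began, along the tool's axes at that moment; what a row does not reach only later rows make up. A row lasts 1/10 s, in which the tool goes at most 50 mm and 8.59 degrees, less where a joint would pass 70% of its speed; a pose out of reach is approached as far as the arm can. A call with a gripper value outside its range is refused whole. The fingers move at their own pace and stop on an object; FORCE is the grip in N (left out, the last holds). Time passes only in rows, so rows that repeat a pose let the fingers close, or fill a call up. It gives the time, the measured TCP pose, the force, the opening and the grip force at its end, in the units of the state.
- state(): the state, without advancing time (a new reading comes with each control period).
- read_camera(name): name is "side" or "top" or "wrist"; returns a dict with "img" (480x640x3 uint8, red, green, blue), "depth" (480x640 float32, mm along the optical axis (not along the pixel's ray), 0 where there is no reading), "fovy" (degrees; the focal length in pixels is half the picture's height over the tangent of half this angle, whatever the lens; pixels are square), "cx", "cy" (the principal point, pixels), "position" and "rotation" of the camera in the world. Camera axes: x right, y up, looking along -z (the intrinsics and any distortion apply to the point x, -y, -z); pixel columns grow to the right and rows downward; lengths in mm; the calibration is good to about 2 mm. A picture is of the moment at which its call begins.
- job_done(): hands the job in; it is judged then, once.
The state is a dict: "clock": time; "q": joint angles; "joint_velocities": joint speeds; "effort": joint torques, N m; "position": TCP position; "tcp_rot": TCP orientation; "contact_force": force on the tool from outside, world axes, zero at the start; "ft_torque": the same for the moment, N m; "gripper_width": finger opening in mm; "grip_force": force on a finger pad.
Only numpy, scipy, OpenCV 4.12 (cv2) and the standard library are available. Lean on these libraries where they do the work, as an engineer would, in place of code of your own. Each camera call takes 0.05 s, during which the arm holds its last target. There are 200 camera calls.

## Working session

There is one attempt and no reset: what is moved stays moved. The work goes in short steps, Python scripts to look and compute and a shell command to move; the robot and the scene stay as the last step left them, time stands still between calls to the robot, and variables do not carry over. Pictures are saved under pics/ and viewed, at most 10 in all, crops included, and the job is handed in when it is done.

```bash
mkdir -p pics; cat > h.py <<'E'
from plant import *
import numpy as np, cv2
def cam(n):
    c=read_camera(n); c['f']=240/np.tan(np.radians(c['fovy'])/2); c['R']=np.array(c['rotation']); c['p']=np.array(c['position']); return c
def plane(c,u,v,z):
    d=c['R']@np.array([(u-c['cx'])/c['f'],-(v-c['cy'])/c['f'],-1.]); return c['p']+d*(z-c['p'][2])/d[2]
def pix(c,P):
    q=c['R'].T@(np.array(P,float)-c['p']); return c['cx']-c['f']*q[0]/q[2], c['cy']+c['f']*q[1]/q[2]
def save(c,n): cv2.imwrite('pics/'+n+'.png',c['img'][:,:,::-1])
E
python3 - <<'E'
from h import *
import pickle
for n in ('top','side'):
    c=cam(n); save(c,n); pickle.dump(c,open(n+'.pkl','wb')); print(n,c['p'],c['R'].round(3).tolist(),c['f'],c['cx'],c['cy'],[k for k in c])
s=state(); print(s)
E
```

```text
top [ 421.6050424   -56.73097636 1344.84623965] [[-0.025, 0.997, -0.069], [-1.0, -0.024, 0.01], [0.009, 0.069, 0.998]] 589.38359687902 319.06574782813027 243.1546534514216 ['img', 'depth', 'fovy', 'cx', 'cy', 'position', 'rotation', 'f', 'R', 'p']
side [ -30.48959194 -839.60853577  458.40426702] [[0.834, 0.191, -0.517], [-0.55, 0.337, -0.764], [0.028, 0.922, 0.386]] 440.6502803611935 324.00281759985205 244.65371634827667 ['img', 'depth', 'fovy', 'cx', 'cy', 'position', 'rotation', 'f', 'R', 'p']
{'clock': 0.1, 'q': array([-8.72490423e+01,  1.48545334e+01,  8.80036768e+01, -5.70178097e-04,
        7.72355094e+01, -1.16198641e+01]), 'joint_velocities': array([ 0.02590363, -0.08906759, -0.15986237, -0.02811442, -0.07766118,
        0.03502084]), 'effort': array([ 9.72484231e-04, -4.46977186e+01, -2.91244733e+01, -3.51960152e-04,
        6.31654111e-03,  7.35373618e-06]), 'position': array([ 136.50259339, -532.32084226,  238.57090764]), 'tcp_rot': array([[ 9.68709149e-01,  2.48198666e-01, -8.82002486e-05],
       [ 2.48198475e-01, -9.68707824e-01,  1.63336477e-03],
       [ 3.19958686e-04, -1.60414656e-03, -9.99998662e-01]]), 'contact_force': array([-0.19428374,  0.6395469 ,  0.25105164]), 'ft_torque': array([ 0.05639524, -0.05445495, -0.02211741]), 'grip_force': 0.0, 'gripper_width': 85.12496247059686}
```

View pics/top.png

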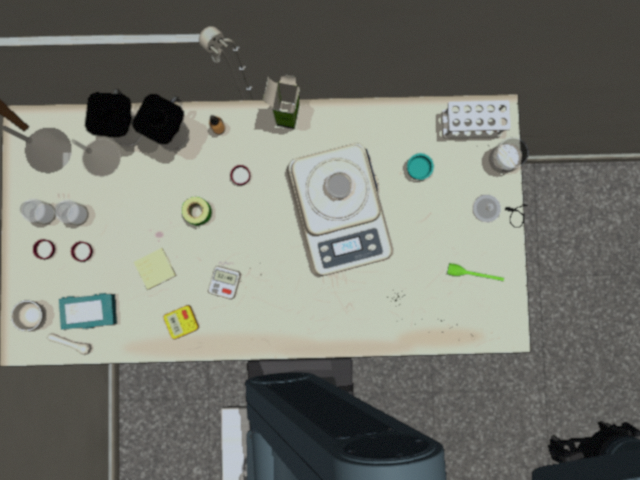

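View pics/side.png

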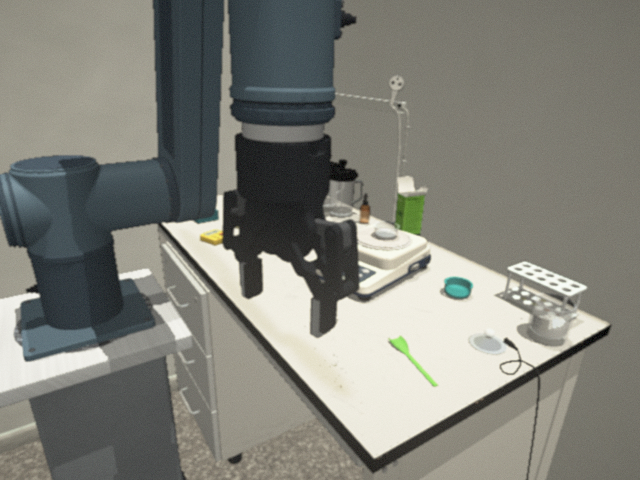

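Top view: the balance is at about (340,210) with its front facing down the image and turned slightly. The tare key is near (370,237), the white timer is at (224,283), and its red key is near (227,292). Next I measure these points by colour and contour.

```bash
python3 - <<'E'
from h import *
import pickle
c=pickle.load(open('top.pkl','rb'))
im=c['img']; hsv=cv2.cvtColor(im,cv2.COLOR_RGB2HSV)
a=cv2.resize(im[215:285,300:400],None,fx=6,fy=6,interpolation=cv2.INTER_CUBIC)
b=cv2.resize(im[260:305,200:250],None,fx=6,fy=6,interpolation=cv2.INTER_CUBIC)
o=np.zeros((420,600+0,3),np.uint8);o[:]=a
cv2.imwrite('pics/crop.png',np.vstack([o[:,:,::-1]]))
red=((hsv[...,0]<8)|(hsv[...,0]>172))&(hsv[...,1]>130)&(hsv[...,2]>100)
n,l,st,ce=cv2.connectedComponentsWithStats(red.astype(np.uint8))
for i in range(1,n):
    if st[i,4]>8: print(st[i],ce[i],plane(c,*ce[i],21).round(1))
# dark panel
dk=((hsv[...,2]<110)).astype(np.uint8)
m=np.zeros_like(dk);m[222:275,305:392]=dk[222:275,305:392]
n,l,st,ce=cv2.connectedComponentsWithStats(m);i=1+np.argmax(st[1:,4]);print(st[i])
r=cv2.minAreaRect(np.argwhere(l==i)[:,::-1].astype(np.float32));bp=cv2.boxPoints(r)
print(r);print(np.array([plane(c,*p,40) for p in bp]).round(1))
g=np.array([plane(c,*p,42) for p in [(370,237),(374,247),(224,283)]]);print(g.round(1))
E
```

```text
[223 289   8   4  22] [226.18181818 290.59090909] [411.6 139.8  21. ]
[183 311   4   7  17] [184.52941176 313.88235294] [362.2 233.2  21. ]
[319 229  63  39 923]
((349.6130065917969, 248.0414276123047), (25.446212768554688, 60.301605224609375), 75.1413803100586)
[[ 510.9  -66.2   40. ]
 [ 542.3 -196.7   40. ]
 [ 487.2 -209.5   40. ]
 [ 456.1  -79.3   40. ]]
[[ 522.4 -183.7   42. ]
 [ 499.9 -191.8   42. ]
 [ 428.6  141.2   42. ]]
```

View pics/crop.png

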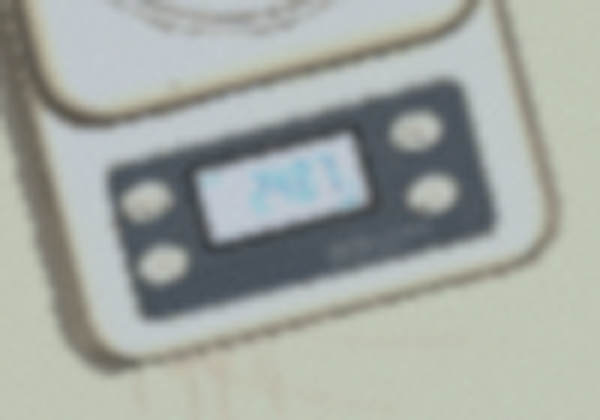

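The crop shows the tare key at crop (416,131) and the on key at (432,193). The balance is yawed about 13.4°, so the tool (14.4°) is already aligned with it. I shut the fingers and move above the tare key.

```bash
python3 -m jog '[[1,-0.53,0,0,0,0,0],[2,-1.06,0,0,0,0,0],[3,-1.59,0,0,0,0,0],[4,-2.12,0,0,0,0,0],[5,-2.65,0,0,0,0,0]]' 20; python3 -m jog '[[1,-0.53,0,0,0,0,0],[2,-1.06,0,0,0,0,0],[3,-1.59,0,0,0,0,0],[4,-2.12,0,0,0,0,0],[5,-2.65,0,0,0,0,0]]'
python3 - <<'E'
from h import *
c=cam('wrist'); save(c,'w1'); s=state()
print(c['p'],c['R'].round(3).tolist(),s['position'],s['tcp_rot'].round(4).tolist(),s['gripper_width'])
t=cam('top');
import pickle; T=pickle.load(open('top.pkl','rb'))
for P in [(368.9,236.4,44),(371.6,246.8,42),(226.2,290.6,21)]: print(plane(T,*P).round(1), pix(c,plane(T,*P)))
E
```

```text
clock: 0.6
position: [304.8, -378.9, 239.0]
tcp_rot: [[0.969, 0.248, -0.0], [0.248, -0.969, 0.001], [-0.0, -0.001, -1.0]]
contact_force: [0.3, -0.6, -0.4]
gripper_width: 12.6
grip_force: 0.0
clock: 1.1
position: [472.4, -226.5, 239.1]
tcp_rot: [[0.969, 0.248, -0.0], [0.248, -0.969, 0.0], [-0.0, -0.0, -1.0]]
contact_force: [0.2, -0.2, -0.5]
gripper_width: -0.0
grip_force: 0.0
[ 536.10612838 -209.36696612  372.85239424] [[0.249, 0.935, 0.253], [-0.968, 0.241, 0.064], [-0.001, -0.261, 0.965]] [ 476.59614971 -221.64156008  239.06224956] [[0.9679, 0.2514, 0.0034], [0.2513, -0.9679, 0.0039], [0.0043, -0.0029, -1.0]] 0.36774282445800494
[ 523.6 -181.1   44. ] (np.float64(288.5565788614634), np.float64(142.05252972092012))
[ 500.5 -186.5   42. ] (np.float64(288.9190888514494), np.float64(170.93090973054066))
[411.6 139.7  21. ] (np.float64(-82.92261342643587), np.float64(174.19944018830822))
```

View pics/w1.png

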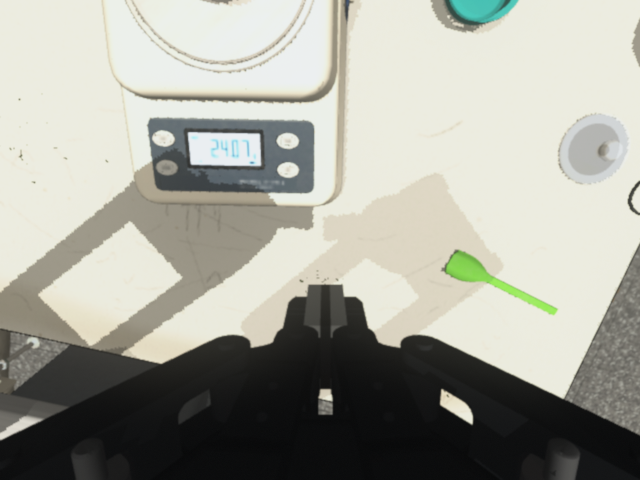

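The wrist view puts the tare key at (288,141), against a prediction of (288.5,142), so the estimate holds. The on key is at (288,170). I go above the tare key, aiming 2 mm towards the pan.

```bash
python3 -m jog '[[0.6,-0.3,0,0,0,0,0],[1.2,-0.6,0.3,0,0,0,0],[1.6,-0.82,1,0,0,0,0],[1.6,-0.82,2,0,0,0,0],[1.6,-0.82,3,0,0,0,0]]'; python3 -m jog '[[0,0,0.4,0,0,0,0],[0,0,0.7,0,0,0,0],[0,0,0.7,0,0,0,0],[0,0,0.7,0,0,0,0],[0,0,0.7,0,0,0,0]]'
python3 - <<'E'
from h import *
c=cam('wrist'); save(c,'w2'); s=state()
print(s['position'],s['tcp_rot'].round(4).tolist(),s['contact_force'],s['ft_torque'])
for P in [(523.6,-181.1,44),(500.5,-186.5,42)]: print(pix(c,P))
E
```

```text
clock: 1.7
position: [525.3, -180.6, 118.2]
tcp_rot: [[0.968, 0.249, 0.001], [0.249, -0.968, -0.001], [0.0, 0.001, -1.0]]
contact_force: [-0.3, 0.3, -0.4]
gripper_width: 0.1
grip_force: 0.0
clock: 2.2
position: [526.1, -181.2, 92.8]
tcp_rot: [[0.969, 0.248, 0.002], [0.248, -0.969, -0.001], [0.002, 0.002, -1.0]]
contact_force: [-0.2, 0.6, -0.3]
gripper_width: 0.3
grip_force: 0.0
[ 526.09439553 -181.1757204    92.75728612] [[0.9688, 0.248, 0.0024], [0.248, -0.9688, -0.0015], [0.002, 0.002, -1.0]] [-0.01832654 -0.14127771  0.16841167] [ 0.00299436 -0.04887258  0.04786808]
(np.float64(325.1337982929637), np.float64(276.85210561791155))
(np.float64(324.12916291805976), np.float64(318.15306209922903))
```

View pics/w2.png

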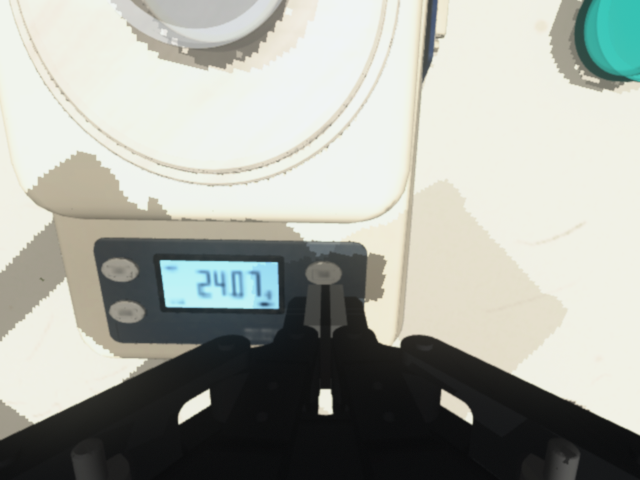

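The tare key shows at (323,272) just ahead of the fingertips, about 2–3 mm further back than predicted, and the on key is hidden under the fingers. I shift slightly towards the pan and come down.

```bash
python3 -m jog '[[0.05,0,0.3,0,0,0,0],[0.05,0,0.6,0,0,0,0],[0.05,0,0.8,0,0,0,0],[0.05,0,0.85,0,0,0,0],[0.05,0,0.85,0,0,0,0]]'; python3 -m jog '[[0,0,0.02,0,0,0,0],[0,0,0.04,0,0,0,0],[0,0,0.06,0,0,0,0],[0,0,0.06,0,0,0,0],[0,0,0.06,0,0,0,0]]'
```

```text
clock: 2.75
position: [526.7, -179.7, 56.4]
tcp_rot: [[0.969, 0.248, -0.001], [0.248, -0.969, 0.001], [-0.001, -0.001, -1.0]]
contact_force: [0.7, -0.2, -0.5]
gripper_width: -0.3
grip_force: 0.0
clock: 3.25
position: [527.2, -180.0, 55.1]
tcp_rot: [[0.969, 0.248, 0.0], [0.248, -0.969, -0.0], [0.0, 0.0, -1.0]]
contact_force: [-0.4, 0.5, -0.4]
gripper_width: -0.4
grip_force: 0.0
```

```bash
python3 -m jog '[[0,0,0.02,0,0,0,0],[0,0,0.04,0,0,0,0],[0,0,0.06,0,0,0,0],[0,0,0.06,0,0,0,0],[0,0,0.06,0,0,0,0]]'
```

```text
clock: 3.75
position: [527.1, -180.0, 52.5]
tcp_rot: [[0.969, 0.248, -0.0], [0.248, -0.969, 0.0], [-0.0, -0.0, -1.0]]
contact_force: [0.4, 0.7, -0.3]
gripper_width: -0.2
grip_force: 0.0
```

```bash
python3 - <<'E'
from h import *
c=cam('side'); cv2.imwrite('pics/s2.png',cv2.resize(c['img'][200:320,300:460],None,fx=5,fy=5,interpolation=cv2.INTER_CUBIC)[:,:,::-1])
print(state()['contact_force'],state()['position'])
E
```

```text
[-0.0492943   0.33249569  0.2369227 ] [ 527.1888993  -179.99504236   52.48813748]
```

View pics/s2.png

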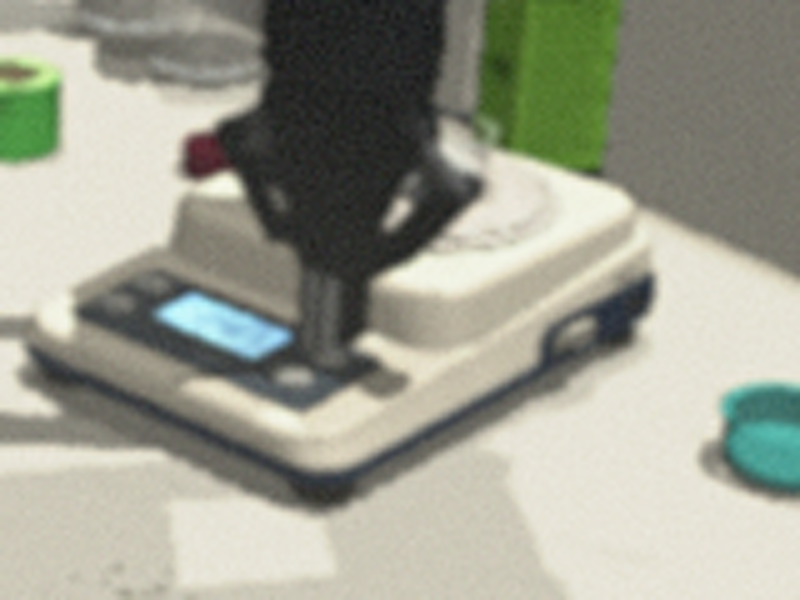

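The side view shows the fingertips on the tare key, with the on key free in front of them at crop (295,378). I press in small steps.

```bash
python3 -m jog '[[0,0,0.01,0,0,0,0],[0,0,0.02,0,0,0,0],[0,0,0.03,0,0,0,0],[0,0,0.03,0,0,0,0],[0,0,0.03,0,0,0,0]]' | egrep 'pos|contact'
```

```text
position: [527.2, -180.0, 51.4]
contact_force: [-0.8, 0.1, 1.1]
```

```bash
python3 -m jog '[[0,0,0.01,0,0,0,0],[0,0,0.015,0,0,0,0],[0,0,0.015,0,0,0,0],[0,0,0.015,0,0,0,0],[0,0,0.015,0,0,0,0]]' | egrep 'pos|contact'
```

```text
position: [527.3, -180.0, 50.9]
contact_force: [-1.5, 0.3, 4.4]
```

```bash
python3 -m jog '[[0,0,0.01,0,0,0,0],[0,0,0.015,0,0,0,0],[0,0,0.015,0,0,0,0],[0,0,0.015,0,0,0,0],[0,0,0.015,0,0,0,0]]' | egrep 'pos|contact'
```

```text
position: [527.3, -180.0, 50.4]
contact_force: [-1.1, 0.2, 5.6]
```

```bash
python3 -m jog '[[0,0,0.01,0,0,0,0],[0,0,0.02,0,0,0,0],[0,0,0.02,0,0,0,0],[0,0,0.02,0,0,0,0],[0,0,0.02,0,0,0,0]]' | egrep 'pos|contact'
```

```text
position: [527.4, -180.1, 50.3]
contact_force: [-1.8, 2.1, 9.5]
```

The force has passed 6 N and rises steeply to 9.5 N, so the tare key is bottomed. I release and rise, then travel to the timer.

```bash
python3 -m jog '[[0,0,-0.1,0,0,0,0],[0,0,-0.6,0,0,0,0],[0,0,-1.5,0,0,0,0],[0,0,-2.5,0,0,0,0],[0,0,-3.5,0,0,0,0]]'| egrep 'pos|contact'; python3 -m jog '[[-0.1,-1,-0.3,0,0,0,0],[-0.2,-2,-0.3,0,0,0,0],[-0.4,-3,-0.3,0,0,0,0],[-0.6,-4,-0.3,0,0,0,0],[-0.8,-5,-0.3,0,0,0,0]]'| egrep 'pos|contact';  python3 -m jog '[[0,-1,0,0,0,0,0],[0,-2,0,0,0,0,0],[0,-2.6,0,0,0,0,0],[0,-2.6,0,0,0,0,0],[0,-2.6,0,0,0,0,0]]'| egrep 'pos|contact'
python3 - <<'E'
from h import *
c=cam('wrist'); save(c,'w3'); s=state()
print(s['position'],s['tcp_rot'].round(4).tolist())
hsv=cv2.cvtColor(c['img'],cv2.COLOR_RGB2HSV)
red=((hsv[...,0]<8)|(hsv[...,0]>172))&(hsv[...,1]>120)&(hsv[...,2]>90)
n,l,st,ce=cv2.connectedComponentsWithStats(red.astype(np.uint8))
for i in range(1,n):
    if st[i,4]>60:
        r=cv2.minAreaRect(np.argwhere(l==i)[:,::-1].astype(np.float32))
        print(st[i],plane(c,*r[0],21).round(1),[plane(c,*p,21)[:2].round(1).tolist() for p in cv2.boxPoints(r)])
E
```

```text
position: [526.6, -179.7, 189.9]
contact_force: [-0.2, 0.4, -0.4]
position: [445.4, 7.1, 200.9]
contact_force: [0.7, 0.8, 0.2]
position: [420.6, 106.7, 201.1]
contact_force: [-1.2, 0.3, 0.5]
[420.88900295 106.14327033 201.12864049] [[0.9686, 0.2487, -0.0001], [0.2487, -0.9686, -0.0005], [-0.0002, 0.0005, -1.0]]
[272 208  24  19 274] [412.6 141.1  21. ] [[411.0, 152.3], [420.2, 149.3], [414.2, 129.8], [404.8, 132.7]]
[156 234  15  23 258] [363.7 234.   21. ] [[370.6, 242.3], [375.6, 233.7], [356.8, 225.5], [351.7, 234.3]]
```

View pics/w3.png

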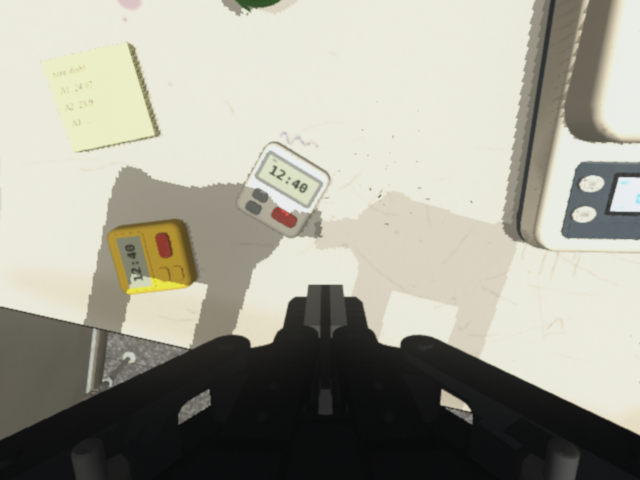

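The white timer is at (283,190) with its red key at (284,217) and the grey keys to its left; the yellow look-alike at (150,257) stays untouched. The key centre is (412.6, 141.1) and the timer yaw is about −17°. I turn the tool 31.5° to align, aim 4 mm away from the grey keys and descend.

```bash
python3 -m jog '[[-0.04,-0.4,0,0,0,1.5,0],[-0.04,-0.81,0,0,0,3,0],[-0.04,-0.81,0.5,0,0,4.5,0],[-0.04,-0.81,1,0,0,6,0],[-0.04,-0.81,1.8,0,0,6.3,0]]'| egrep 'pos|contact'; python3 -m jog '[[0,0,0.9,0,0,0,0],[0,0,1.6,0,0,0,0],[0,0,1.8,0,0,0,0],[0,0,1.8,0,0,0,0],[0,0,1.8,0,0,0,0]]'| egrep 'pos|contact'
python3 - <<'E'
from h import *
c=cam('wrist'); save(c,'w4'); s=state()
print(s['position'],s['tcp_rot'].round(4).tolist(),pix(c,[412.6,141.1,21]),pix(c,[*s['position'][:2],21]))
E
```

```text
position: [413.2, 136.5, 129.7]
contact_force: [1.0, -0.2, 0.6]
position: [412.3, 137.1, 58.2]
contact_force: [0.1, -0.2, -0.2]
[412.55201993 137.26658879  58.54112529] [[0.9555, -0.2951, 0.0025], [-0.2951, -0.9555, 0.0001], [0.0023, -0.0008, -1.0]] (np.float64(318.53050647591107), np.float64(281.35853761645757)) (np.float64(326.3150979525994), np.float64(279.2108028781413))
```

View pics/w4.png

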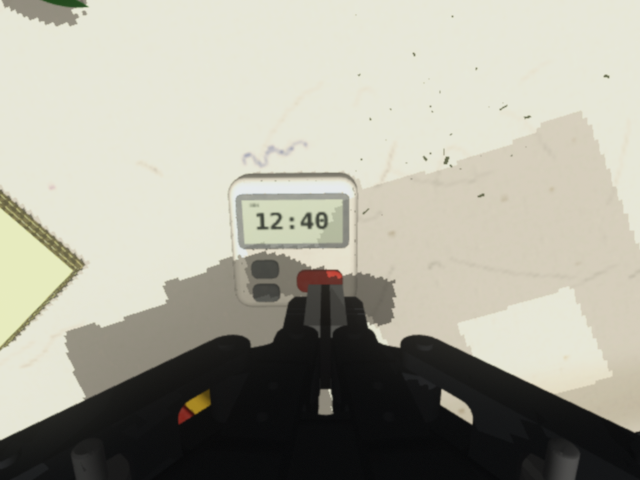

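The timer is square to the tool. The red key is at about (320,281), right under the fingertips, and the grey keys end at column 280. Now I descend and press.

```bash
python3 -m jog '[[0,0,0.3,0,0,0,0],[0,0,0.5,0,0,0,0],[0,0,0.6,0,0,0,0],[0,0,0.66,0,0,0,0],[0,0,0.66,0,0,0,0]]'| egrep 'pos|contact'; python3 -m jog '[[0,0,0.02,0,0,0,0],[0,0,0.04,0,0,0,0],[0,0,0.05,0,0,0,0],[0,0,0.05,0,0,0,0],[0,0,0.05,0,0,0,0]]'| egrep 'pos|contact'
```

```text
position: [411.2, 137.6, 31.0]
contact_force: [-0.2, 0.2, 0.4]
position: [411.2, 137.5, 29.0]
contact_force: [-0.1, -0.3, -0.1]
```

```bash
python3 -m jog '[[0,0,0.01,0,0,0,0],[0,0,0.02,0,0,0,0],[0,0,0.03,0,0,0,0],[0,0,0.03,0,0,0,0],[0,0,0.03,0,0,0,0]]' | egrep 'pos|contact'
```

```text
position: [411.3, 137.5, 27.8]
contact_force: [-0.8, -0.3, 4.3]
```

```bash
python3 -m jog '[[0,0,0.01,0,0,0,0],[0,0,0.02,0,0,0,0],[0,0,0.02,0,0,0,0],[0,0,0.02,0,0,0,0],[0,0,0.02,0,0,0,0]]' | egrep 'pos|contact'
```

```text
position: [411.3, 137.5, 27.3]
contact_force: [-2.2, -0.8, 9.4]
```

The start key is bottomed at 9.4 N. I withdraw and check from above.

```bash
python3 -m jog '[[0,0,-0.1,0,0,0,0],[0,0,-0.6,0,0,0,0],[0,0,-1.5,0,0,0,0],[0,0,-2.5,0,0,0,0],[0,0,-3.5,0,0,0,0]]'| egrep 'pos|contact'; python3 -m jog '[[0,0,-0.3,0,0,0,0],[0,0,-0.3,0,0,0,0],[0,0,-0.3,0,0,0,0],[0,0,-0.3,0,0,0,0],[0,0,-0.3,0,0,0,0]]'
python3 - <<'E'
from h import *
c=cam('wrist'); save(c,'w5')
E
```

```text
position: [410.5, 137.5, 168.0]
contact_force: [2.0, -0.0, -0.2]
clock: 11.4
position: [410.2, 137.5, 177.5]
tcp_rot: [[0.956, -0.295, -0.003], [-0.295, -0.956, -0.0], [-0.003, 0.001, -1.0]]
contact_force: [0.5, -0.0, -0.1]
gripper_width: 0.1
grip_force: 0.0
```

View pics/w5.png

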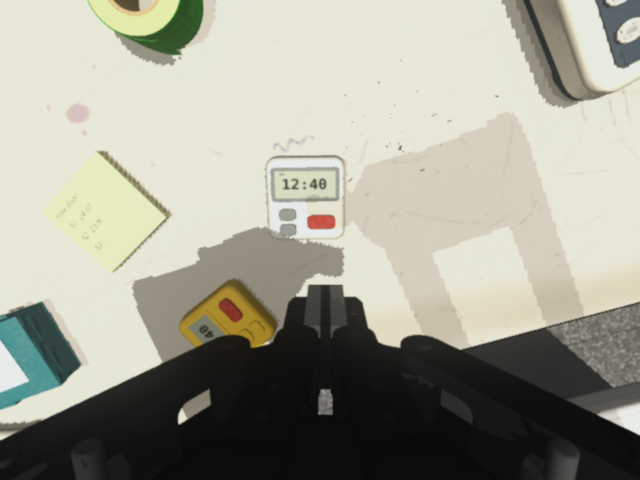

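The timer sits undisturbed at (305,197), its red key at (321,222) is free, and the robot is clear of everything.

```bash
python3 -c "from plant import *; print(job_done())"
```

```text
the job is handed in; nothing more can be done
None
```

I pressed the tare key fully down (9.5 N) and let it up, then did the same with the timer's red start key (9.4 N), withdrew clear and handed the job in at about 11.5 s; the hand-in returned no verdict.

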